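# Lock the silver stock box and put its key away

### The arm

A 7-joint arm with a two-finger parallel gripper is mounted at the origin on the work surface. World frame = base frame: x ahead of the robot, y to its left, z up, the work surface at z = 0. Lengths are in mm, angles in rad, forces in N, time in s.
With the tool pointing down it reaches from about 400 to 875 mm from the base axis. Payload 4.4 kg.
Tool frame: the origin (TCP) lies at the very end of the fingers, on their centre line; the grasp point (between the pads) lies 19 mm behind it; z points along the fingers, y is the line along which they close (so a half turn about z gives the same grasp; the last joint's range is limited). The gripper opens to 85 mm and grips with 20 to 120 N. Pads are 22 mm wide; open, the fingers measure 114 mm over their backs; the gripper's body (76 mm by 85 mm) begins 54 mm behind the grasp point. The pads swing forward as they close: fully open they stand 13 mm farther back than shut.
Start: joints at [1.266, 0.628, 0.038, 1.517, -0.027, 0.996, -0.02], TCP at [153.776, -631.562, 231.313] pointing down, gripper open.
Joint ranges: [-3.06, 3.06], [-0.37, 2.12], [-1.25, 1.32], [0.18, 2.47], [-1.1, 4.24], [0.23, 1.98], [-2.94, 2.94]. Speed limits (rad/s): [2.57, 2.57, 3.14, 3.14, 3.14, 3.14, 3.14].

### API

Orientations are given as [roll, pitch, yaw] about the fixed x, y, z axes, in that order (R = Rz(yaw) Ry(pitch) Rx(roll)).
In Python, from cell import ctrl gives the robot as it stands.
- The arm moves only by the tool jog_arm, never from a script. Its argument "plan" is a list of rows, each an object of numbers: "tx", "ty", "tz": the shift along the tool's x, y, z as a fraction of full scale; "wx", "wy", "wz": the turn, a rotation vector about the tool's x, y, z as a fraction of full scale; "claw": the closure, from 0 (fully open) to 1 (shut). In form: [{"tx": .., "ty": .., "tz": .., "wx": .., "wy": .., "wz": .., "claw": ..}, ...]. A call has 1 to 12 rows; each row is the pose to reach, as a shift and turn from the pose commanded when the call began, along the tool's axes at that moment; what a row does not reach only later rows make up. Full scale, the value 1, is 300 mm for a shift and 90 degrees for a turn. A row lasts 1/10 s, in which the tool goes at most 50 mm and 8.59 degrees, less where a joint would pass 70% of its speed; a pose out of reach is approached as far as the arm can. A call with a number of a shift or a turn outside -1 to 1 is refused whole. A call with a gripper value outside its range is refused whole. The fingers move at their own pace and stop on an object; the grip force is fixed at half the most. Time passes only in rows, so rows that repeat a pose let the fingers close. It gives the time, the measured TCP pose, the force, the opening and the grip force at its end, in the units of the state.
- ctrl.read_state(): the state, without advancing time (a new reading comes with each control period).
- ctrl.get_image(name): name is "side" or "top"; returns a dict with "img" (400x640x3 uint8, red, green, blue), "depth" (400x640 float32, mm along the optical axis (not along the pixel's ray), 0 where there is no reading), "fx", "fy", "cx", "cy" (pixels), "distortion" ([k1, k2, p1, p2, k3] as OpenCV has them; the pictures are not rectified), "position" and "orientation" of the camera in the world. Camera axes: x right, y down, z forward; pixel columns grow to the right and rows downward; lengths in mm; the calibration is good to about 2 mm. A picture is of the moment at which its call begins.
- ctrl.finish_job(): hands the job in; it is judged then, once.
Trained networks look in a picture, given as the dict that the camera call returned (one of the last four; its "shot" number tells which), for a name from the list of things; names that differ only in an ending like _2 or _b are one class to them, and where a whole thing is asked for, a point or a joint stands for the part that bears it (a point fixed in the world has none). Each returns a list of dicts, best first, with "score" (0 to 1); they miss things now and then, are a little off and sometimes report something else, mostly with a low value. They report only what shows in the picture. A call takes as long as a camera call. They do not tell look-alikes from the thing itself.
- ctrl.trace(picture, thing): "pixels" (400x640 bool, what is visible of it) and "extent" ([centre column, centre row, width, height] in pixels, round what is visible of it).
The state is a dict: "clock": time; "qpos": joint angles; "qd": joint speeds; "tau": joint torques, N m; "eef_pos": TCP position; "tool_rot": TCP orientation; "force": force on the tool from outside, world axes, zero at the start; "torque": the same for the moment, N m; "width": finger opening in mm; "gripper_force": force on a finger pad.
Only numpy, scipy, OpenCV 4.12 (cv2) and the standard library are available. Lean on these libraries where they do the work, as an engineer would, in place of code of your own. Each camera call takes 0.05 s, during which the arm holds its last target. There are 200 camera calls.

### The job

The key has been left in the lock of the green stock box. Turn it clockwise until the bolt is fully home in its keeper, then turn it back to the one position where it comes out, feeling for it with a light pull and never forcing the key or the lock, draw the key out and put it in the wooden tray. Leave the bolt home and the other things on the bench where they are.

Things in the scene. Friction and masses are not known exactly. Their poses are not given: they have to be found in the camera images.
- stock_box: Green steel box, 240 x 220 x 80 mm (x, y, z), fixed. Origin on the bench, exactly under the vertical lock axis. On the lid a steel lock case 72 x 64 mm (x, y), 21 mm high, with a round brass collar (outer diameter 48 mm, opening 25 mm, top 24 mm above the lid) about the keyhole. The bolt leaves the case on its +y side, 17 mm to -x of the lock axis, towards a dark steel keeper.
- lock_mouth (a point): Centre of the collar's top, on the lock axis, 104 mm above the bench; axes as the box. The blade is held under the lock's face with about 1 mm of play up and down; it comes up only where it lines up with a slot in the face (to about 0.06 rad). This differs from lock to lock: key x is then 0.05 to 1.0 rad counterclockwise of box x. Feel for it: turn under a light upward pull (5 N is plenty).
- key_bow (a point): Middle of the key's bow, a black plastic grip 30 mm wide (key x), 9 mm thick (y), 28 mm high (z), upright, 45 mm above the key's tip. At the start it is 130 mm above the bench, its underside 12 mm above the collar, key x within 0.2 rad of box x. Grip it across the 9 mm. Below: round steel neck, diameter 4 mm, and steel blade 20 (x) x 3 (y) x 11 mm (z), in the lock. Raised 22 mm it is clear of the lock.
- key: The whole key, 59 mm long, about 30 g; origin at its tip (the foot of the blade), axes as key_bow.
- bolt (a joint): Travel of the lock's bolt, m: 0 drawn in, 0.010 fully home in the keeper. It stays where it is left when the key is turned back.
- lock_plug: The plug that the key turns, inside the lock; origin on the lock axis, 80 mm above the bench; 0.04 rad of play to the key. Turning takes 0.03 N m, 0.1 with the bolt. Clockwise from above, the last 0.6 rad push the bolt home; hard stop with key x 0.65 rad clockwise of box x. Other hard stop: 1.2 rad counterclockwise of box x. At the start its x axis is the key's x.
- key_tray: Open wooden tray 120 x 140 mm (x, y), 22 mm high, walls and floor 4 to 5 mm thick, fixed; empty. Origin under its centre, on the bench.
- doming_block: Bystander: steel cube of 50 mm with round hollows, standing beyond the tray's +x edge; origin under its centre.
- bench_block: Bystander: small flat steel block 55 x 40 x 14 mm lying on the front corner of the box's lid; origin under its centre.
- punch_stand: Bystander: round steel stand with doming punches, diameter 68 mm, 78 mm high; origin under its centre.
- water_bottle: Bystander: clear bottle with a blue cap, diameter 60 mm, 170 mm high; origin under its centre.
- chasing_hammer: Bystander: hammer lying on the bench, 240 mm long.
- ring_clamp: Bystander: wooden ring clamp lying on the bench, 120 x 28 x 20 mm.
There are look-alikes about, which are no part of the job. There is more than one size of the key_tray; the job needs the largest.

How it is judged:
By the outcome, as a careful person would: the job done as asked, in the order asked, and still so for the second after the job is handed in, with the robot touching nothing.
It also fails if it takes over 72 s, if anything falls off the work surface, if the arm or the gripper's body presses on something with over 40 N, if the wrist force passes 120 N, or if a joint passes its speed limit or range.

## Working session

There is one attempt and no reset: what is moved stays moved. The work goes in short steps, Python scripts to look and compute and a tool call to move; the robot and the scene stay as the last step left them, time stands still between calls to the robot, and variables do not carry over. Pictures are saved under pics/ and viewed, at most 10 in all, crops included, and the job is handed in when it is done.

Besides the shell and the picture viewer there is one more tool, called after "Call:" by a JSON object that holds its "fn" and its "kwargs". jog_arm: Moves the arm, as the interface text tells. Shift numbers are shares of 300 mm and turn numbers shares of 90 degrees, none past 1 either way. Its arguments: {"type":"object","properties":{"plan":{"type":"array"}},"required":["plan"]}

```bash
mkdir -p pics; cat > h.py <<'E'
import numpy as np, cv2
from scipy.spatial.transform import Rotation as R
from cell import ctrl
def rot(o):
    o=np.array(o,float)
    if o.shape==(3,3): return o
    return R.from_euler('xyz',o).as_matrix() if o.size==3 else R.from_quat(o).as_matrix()
def pts(p,mask):
    v,u=np.nonzero(mask&(p['depth']>0)); d=p['depth'][v,u]
    K=np.array([[p['fx'],0,p['cx']],[0,p['fy'],p['cy']],[0,0,1.]])
    n=cv2.undistortPoints(np.stack([u,v],1).astype(float)[:,None],K,np.array(p['distortion'],float))[:,0]
    c=np.c_[n*d[:,None],d]
    return c@rot(p['orientation']).T+np.array(p['position']),u,v
E
python3 - <<'E'
from h import *
s=ctrl.read_state(); print({k:np.round(v,3) for k,v in s.items()})
for n in ('top','side'):
    p=ctrl.get_image(n); cv2.imwrite(f'pics/{n}0.png',p['img'][:,:,::-1]); print(n,p['position'],p['orientation'],p['fx'])
    for t in ('stock_box','key_bow','key','key_tray','bolt','doming_block','bench_block','punch_stand','water_bottle'):
        for r in ctrl.trace(p,t)[:4]:
            m=r['pixels']; w,_,_=pts(p,m)
            print(t,round(r['score'],2),np.round(r['extent']), np.round(np.percentile(w,[2,50,98],axis=0)).tolist() if len(w) else None)
E
```

```text
{'clock': np.float64(0.0), 'qpos': array([ 1.266,  0.629,  0.038,  1.518, -0.027,  0.996, -0.02 ]), 'qd': array([ 0.001, -0.001,  0.   , -0.001,  0.001,  0.001, -0.001]), 'tau': array([-0.0000e+00, -5.6340e+01,  1.2260e+00, -1.9344e+01,  1.1000e-02,
        1.0000e-02, -0.0000e+00]), 'eef_pos': array([ 153.628, -630.924,  230.383]), 'tool_rot': array([-3.14 ,  0.   ,  0.239]), 'force': array([-0.072, -0.224, -0.6  ]), 'torque': array([-0.011, -0.016,  0.057]), 'gripper_force': np.float64(0.0), 'width': np.float64(85.663)}
top [ 508.94351821  -16.79914722 1277.085832  ] [-3.11238318  0.01647617 -1.58831323] 361.94467768557854
stock_box 0.75 [268. 211.  68.  74.] [[411.0, 77.0, 63.0], [529.0, 186.0, 81.0], [640.0, 292.0, 105.0]]
key_bow 0.52 [290. 239.  16.  18.] [[402.0, 92.0, 78.0], [432.0, 114.0, 94.0], [458.0, 139.0, 99.0]]
key_tray 0.67 [375. 268.  32.  30.] [[280.0, -236.0, -1.0], [323.0, -184.0, 4.0], [368.0, -129.0, 19.0]]
key_tray 0.66 [376. 215.  51.  40.] [[446.0, -258.0, -1.0], [507.0, -190.0, 5.0], [566.0, -116.0, 24.0]]
key_tray 0.66 [433. 250.  32.  38.] [[333.0, -437.0,
[... 822 characters left out ...]
28. 125.] [[399.0, 82.0, 5.0], [500.0, 217.0, 80.0], [641.0, 301.0, 104.0]]
key_bow 0.68 [290. 246.  10.   9.] [[509.0, 184.0, 121.0], [522.0, 189.0, 138.0], [534.0, 192.0, 146.0]]
key_tray 0.87 [434. 178.  37.  29.] [[335.0, -442.0, 0.0], [385.0, -384.0, 5.0], [432.0, -322.0, 19.0]]
key_tray 0.78 [424. 223.  41.  40.] [[275.0, -247.0, 0.0], [324.0, -185.0, 5.0], [372.0, -124.0, 20.0]]
key_tray 0.61 [371. 197.  52.  35.] [[440.0, -260.0, 2.0], [507.0, -188.0, 6.0], [569.0, -112.0, 24.0]]
bench_block 0.77 [337. 255.  22.  20.] [[402.0, 85.0, 79.0], [430.0, 117.0, 94.0], [459.0, 137.0, 97.0]]
punch_stand 0.59 [269. 190.  22.  28.] [[742.0, -24.0, 1.0], [764.0, 20.0, 42.0], [834.0, 43.0, 79.0]]
```

View pics/top0.png

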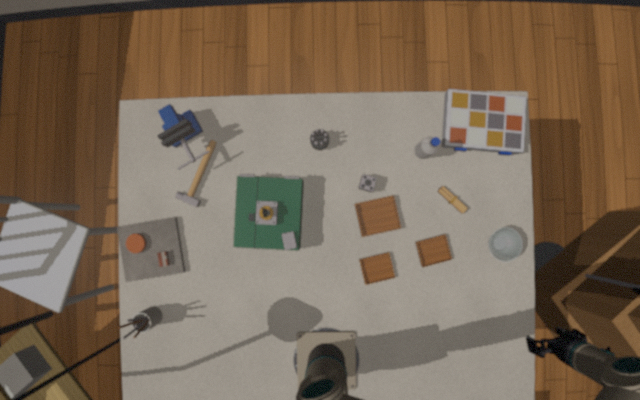

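View pics/side0.png

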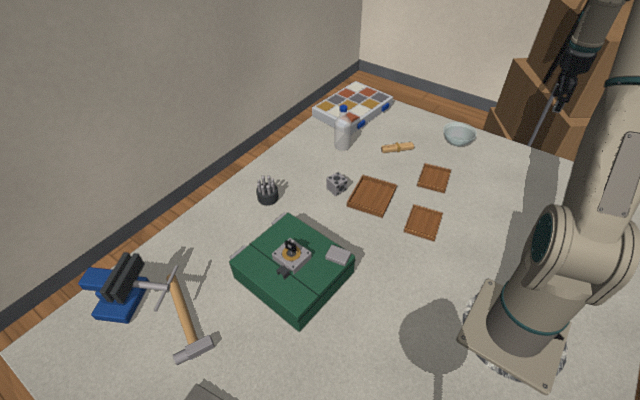

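Top view: the green box is at about (268,212) with the lock at (266,212). There are three trays, at (378,215), (378,267) and (434,250), and (378,215) is the largest. In the side view the key bow is at (290,246), and it is the only key in view. Lookalikes: the bench block on the lid at side (338,255), and the punch stand and doming block at side (268,190) and (338,183).

```bash
cat > look.py <<'E'
from h import *
def rect(w):
    (c,sz,a)=cv2.minAreaRect(w[:,:2].astype(np.float32)); return np.round(c,1),np.round(sz,1),round(a,1)
if __name__=='__main__':
  for n in ('top','side'):
    p=ctrl.get_image(n); full=np.ones(p['depth'].shape,bool); w,u,v=pts(p,full)
    near=(abs(w[:,0]-520)<140)&(abs(w[:,1]-190)<140)
    hsv=cv2.cvtColor(p['img'],cv2.COLOR_RGB2HSV)[v,u]
    k=near&(abs(w[:,2]-80)<4); print(n,'lid',rect(w[k]), np.median(w[k,2]))
    lk=near&(abs(w[:,0]-522)<60)&(abs(w[:,1]-188)<60)
    k=lk&(w[:,2]>96)&(w[:,2]<110); print('case+collar',rect(w[k]),np.median(w[k,2]),k.sum())
    k=lk&(w[:,2]>115); b=w[k]; print('bow',k.sum(),np.round(b.mean(0),1)); 
    if k.sum()>3:
      e,V=np.linalg.eigh(np.cov(b[:,:2].T)); print(np.sqrt(e),np.degrees(np.arctan2(V[1,1],V[0,1])))
    for c in ((507,-188),):
      k=(abs(w[:,0]-c[0])<85)&(abs(w[:,1]-c[1])<85)&(hsv[:,1]>100)&(w[:,2]<40); print('tray',rect(w[k]))
    x,y,r=(266,212,45) if n=='top' else (292,256,45)
    cv2.imwrite(f'pics/{n}_c.png',cv2.resize(p['img'][y-r:y+r,x-r:x+r,::-1],None,fx=6.5,fy=6.5,interpolation=cv2.INTER_CUBIC))
E
python3 look.py; python3 -c "
import cv2,numpy as np;a=[cv2.resize(cv2.imread(f'pics/{n}_c.png'),(395,395)) for n in('top','side')];cv2.imwrite('pics/c1.png',np.hstack(a))"
```

```text
top lid (array([525.2, 186.7]), array([221.8, 247.4]), 86.1) 80.43948518868024
case+collar (array([522.2, 198.7]), array([92.5, 75. ]), 85.8) 102.06128559392869 467
bow 39 [521.6 185.1 140.7]
[3.04222647 8.55011544] -173.68537906062653
tray (array([ 505.8, -187.3]), array([114.6, 136.6]), 11.4)
side lid (array([525.8, 185.8]), array([222.3, 247.9]), 86.6) 80.40850214798866
case+collar (array([524.2, 197.7]), array([92.7, 77.5]), 86.5) 101.62432575230156 670
bow 104 [521.  187.9 135.3]
[2.59636282 8.98135984] -170.21466966001918
tray (array([ 504.9, -186.5]), array([117.8, 144.2]), 11.2)
```

View pics/c1.png

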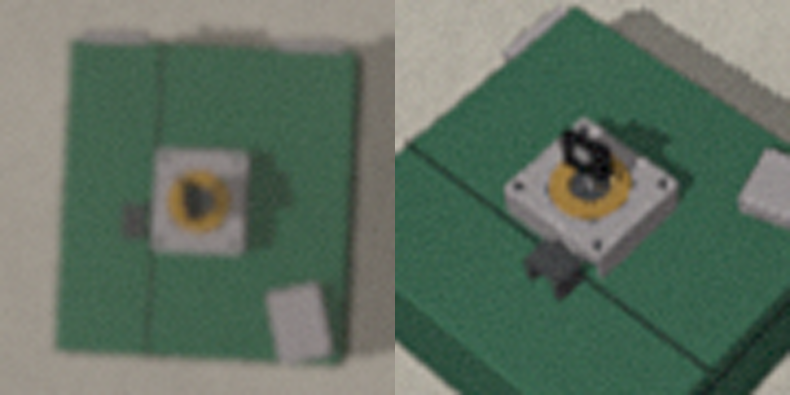

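```bash
cat > mv.py <<'E'
# python3 mv.py  x y z yaw(cmd)  ->targets x y z yaw...
import sys, numpy as np
a=np.array(sys.argv[1:],float).reshape(-1,4); c=a[0]
X=np.array([np.cos(c[3]),np.sin(c[3])]);Y=np.array([np.sin(c[3]),-np.cos(c[3])])
for t in a[1:]:
    d=t-c; print(dict(tx=round(d[:2]@X/300,4),ty=round(d[:2]@Y/300,4),tz=round(-d[2]/300,4),wz=round(-d[3]/(np.pi/2),4)))
E
python3 mv.py 153.776 -631.562 231.313 0.239  400 -420 260 0.239
python3 mv.py 400 -420 260 .239  500 -180 260 .14
python3 - <<'E'
from h import *
from look import rect
for n in ('top','side'):
    p=ctrl.get_image(n); w,u,v=pts(p,np.ones(p['depth'].shape,bool)); h=cv2.cvtColor(p['img'],cv2.COLOR_RGB2HSV)[v,u]
    lk=(abs(w[:,0]-522)<50)&(abs(w[:,1]-188)<50)
    k=lk&(h[:,0]>8)&(h[:,0]<28)&(h[:,1]>110)&(w[:,2]>96)&(w[:,2]<112)
    b=w[k]; print(n,k.sum(),np.median(b[:,2]),cv2.minEnclosingCircle(b[:,:2].astype(np.float32)),rect(b))
    k=lk&(h[:,1]<60)&(abs(w[:,2]-101)<3.5)&(h[:,2]>70); print('case',k.sum(),rect(w[k]))
    k=lk&(w[:,2]>118)&(w[:,2]<150); b=w[k]; print('bow',rect(b),np.percentile(b[:,2],[2,98]))
E
```

```text
{'tx': np.float64(0.9644), 'ty': np.float64(-0.4909), 'tz': np.float64(-0.0956), 'wz': np.float64(-0.0)}
{'tx': np.float64(0.5132), 'ty': np.float64(-0.6983), 'tz': np.float64(-0.0), 'wz': np.float64(0.063)}
top 69 104.15221262185128 ((523.0422973632812, 186.43190002441406), 20.849624633789062) (array([524.3, 186.1]), array([39.4, 39.1]), 89.1)
case 274 (array([522.5, 194.5]), array([82.8, 74.9]), 87.8)
bow (array([521.8, 186.4]), array([28.9,  9.8]), 9.3) [126.98451573 147.43410255]
side 119 104.63883674739577 ((521.3101196289062, 187.0558624267578), 22.705310821533203) (array([519.5, 189.1]), array([45.1, 38.2]), 40.9)
case 428 (array([524.2, 193.5]), array([84.5, 77.1]), 85.6)
bow (array([522.6, 186.2]), array([29.6, 10.4]), 7.8) [120.05245681 146.5719976 ]
```

Call:
{"fn": "jog_arm", "kwargs": {"plan": [{"tx": 0.9644, "ty": -0.4909, "tz": -0.0956}, {"tx": 0.9644, "ty": -0.4909, "tz": -0.0956}, {"tx": 0.9644, "ty": -0.4909, "tz": -0.0956}, {"tx": 0.9644, "ty": -0.4909, "tz": -0.0956}, {"tx": 0.9644, "ty": -0.4909, "tz": -0.0956}, {"tx": 0.9644, "ty": -0.4909, "tz": -0.0956}, {"tx": 0.9644, "ty": -0.4909, "tz": -0.0956}, {"tx": 0.9644, "ty": -0.4909, "tz": -0.0956}, {"tx": 0.9644, "ty": -0.4909, "tz": -0.0956}, {"tx": 0.9644, "ty": -0.4909, "tz": -0.0956}]}}

```text
invalid input at $.plan[0]: expected keys tx, ty, tz, wx, wy, wz, claw
```

Call:
{"fn": "jog_arm", "kwargs": {"plan": [{"tx": 0.5132, "ty": -0.6983, "wz": 0.0586}, {"tx": 0.5132, "ty": -0.6983, "wz": 0.0586}, {"tx": 0.5132, "ty": -0.6983, "wz": 0.0586}, {"tx": 0.5132, "ty": -0.6983, "wz": 0.0586}, {"tx": 0.5132, "ty": -0.6983, "wz": 0.0586}, {"tx": 0.5132, "ty": -0.6983, "wz": 0.0586}, {"tx": 0.5132, "ty": -0.6983, "wz": 0.0586}, {"tx": 0.5132, "ty": -0.6983, "wz": 0.0586}]}}

```text
invalid input at $.plan[0]: expected keys tx, ty, tz, wx, wy, wz, claw
```

```bash
python3 mv.py 500 -180 260 .147 522.3 150 260 .147 522.3 186.5 230 .147; python3 mv.py 522.3 186.5 230 .147 522.3 186.5 112 .147; python3 -c "
from h import *;s=ctrl.read_state();print(s)"
```

```text
{'tx': np.float64(0.2346), 'ty': np.float64(-1.0772), 'tz': np.float64(-0.0), 'wz': np.float64(-0.0)}
{'tx': np.float64(0.2525), 'ty': np.float64(-1.1976), 'tz': np.float64(0.1), 'wz': np.float64(-0.0)}
{'tx': np.float64(0.0), 'ty': np.float64(0.0), 'tz': np.float64(0.3933), 'wz': np.float64(-0.0)}
{'clock': 1.2, 'qpos': array([ 1.26618088,  0.62840754,  0.03845988,  1.51742067, -0.02704392,
        0.99630626, -0.01996041]), 'qd': array([-0.00104916, -0.0013799 , -0.00058399,  0.0001934 , -0.00134402,
        0.0004731 , -0.00013141]), 'tau': array([-1.05745457e-03, -5.63291609e+01,  1.22543816e+00, -1.93782896e+01,
        1.10164340e-02,  1.63571956e-03,  8.83701347e-06]), 'eef_pos': array([ 153.81947272, -631.53580596,  231.30115729]), 'tool_rot': array([-3.14156613e+00, -9.56004627e-05,  2.38838146e-01]), 'force': array([ 0.2660802 ,  0.42064152, -0.13801065]), 'torque': array([ 0.03200882, -0.02524206, -0.02672651]), 'gripper_force': 0.0, 'width': 85.68261773696545}
```

All keys are needed in each row.

Call:
{"fn": "jog_arm", "kwargs": {"plan": [{"tx": 0.9644, "ty": -0.4909, "tz": -0.0956, "wx": 0, "wy": 0, "wz": 0, "claw": 0}, {"tx": 0.9644, "ty": -0.4909, "tz": -0.0956, "wx": 0, "wy": 0, "wz": 0, "claw": 0}, {"tx": 0.9644, "ty": -0.4909, "tz": -0.0956, "wx": 0, "wy": 0, "wz": 0, "claw": 0}, {"tx": 0.9644, "ty": -0.4909, "tz": -0.0956, "wx": 0, "wy": 0, "wz": 0, "claw": 0}, {"tx": 0.9644, "ty": -0.4909, "tz": -0.0956, "wx": 0, "wy": 0, "wz": 0, "claw": 0}, {"tx": 0.9644, "ty": -0.4909, "tz": -0.0956, "wx": 0, "wy": 0, "wz": 0, "claw": 0}, {"tx": 0.9644, "ty": -0.4909, "tz": -0.0956, "wx": 0, "wy": 0, "wz": 0, "claw": 0}, {"tx": 0.9644, "ty": -0.4909, "tz": -0.0956, "wx": 0, "wy": 0, "wz": 0, "claw": 0}, {"tx": 0.9644, "ty": -0.4909, "tz": -0.0956, "wx": 0, "wy": 0, "wz": 0, "claw": 0}, {"tx": 0.9644, "ty": -0.4909, "tz": -0.0956, "wx": 0, "wy": 0, "wz": 0, "claw": 0}]}}

```text
clock: 2.2
eef_pos: [398.5, -421.3, 259.9]
tool_rot: [3.141, 0.001, 0.236]
force: [-0.6, -0.3, -0.5]
width: 85.7
gripper_force: 0.0
```

Call:
{"fn": "jog_arm", "kwargs": {"plan": [{"tx": 0.5132, "ty": -0.6983, "tz": 0, "wx": 0, "wy": 0, "wz": 0.0586, "claw": 0}, {"tx": 0.5132, "ty": -0.6983, "tz": 0, "wx": 0, "wy": 0, "wz": 0.0586, "claw": 0}, {"tx": 0.5132, "ty": -0.6983, "tz": 0, "wx": 0, "wy": 0, "wz": 0.0586, "claw": 0}, {"tx": 0.5132, "ty": -0.6983, "tz": 0, "wx": 0, "wy": 0, "wz": 0.0586, "claw": 0}, {"tx": 0.5132, "ty": -0.6983, "tz": 0, "wx": 0, "wy": 0, "wz": 0.0586, "claw": 0}, {"tx": 0.5132, "ty": -0.6983, "tz": 0, "wx": 0, "wy": 0, "wz": 0.0586, "claw": 0}, {"tx": 0.5132, "ty": -0.6983, "tz": 0, "wx": 0, "wy": 0, "wz": 0.0586, "claw": 0}, {"tx": 0.5132, "ty": -0.6983, "tz": 0, "wx": 0, "wy": 0, "wz": 0.0586, "claw": 0}]}}

```text
clock: 3.0
eef_pos: [499.0, -182.8, 259.9]
tool_rot: [3.14, 0.001, 0.143]
force: [-0.6, -0.3, 1.1]
width: 85.4
gripper_force: 0.0
```

Call:
{"fn": "jog_arm", "kwargs": {"plan": [{"tx": 0.2, "ty": -0.9, "tz": 0, "wx": 0, "wy": 0, "wz": 0, "claw": 0}, {"tx": 0.2, "ty": -0.9, "tz": 0, "wx": 0, "wy": 0, "wz": 0, "claw": 0}, {"tx": 0.2, "ty": -0.9, "tz": 0, "wx": 0, "wy": 0, "wz": 0, "claw": 0}, {"tx": 0.2, "ty": -0.9, "tz": 0, "wx": 0, "wy": 0, "wz": 0, "claw": 0}, {"tx": 0.2, "ty": -0.9, "tz": 0, "wx": 0, "wy": 0, "wz": 0, "claw": 0}, {"tx": 0.2, "ty": -0.9, "tz": 0, "wx": 0, "wy": 0, "wz": 0, "claw": 0}, {"tx": 0.2, "ty": -0.9, "tz": 0, "wx": 0, "wy": 0, "wz": 0, "claw": 0}, {"tx": 0.2, "ty": -0.9, "tz": 0, "wx": 0, "wy": 0, "wz": 0, "claw": 0}]}}

```text
clock: 3.8
eef_pos: [520.3, 93.0, 259.8]
tool_rot: [3.14, 0.0, 0.144]
force: [-0.5, -1.2, -0.6]
width: 85.0
gripper_force: 0.0
```

```bash
python3 -c "
from h import *;s=ctrl.read_state();print(s['qpos'],s['eef_pos'],s['tool_rot'])
c=s['eef_pos'];y=s['tool_rot'][2];import os
os.system(f'python3 mv.py {c[0]} {c[1]} {c[2]} {y} 522.3 186.5 170 .147')
os.system('python3 mv.py 500 -180 260 .147 598.9 77.9 260 .147')"
```

```text
{'tx': np.float64(0.051), 'ty': np.float64(-0.3075), 'tz': np.float64(0.2995), 'wz': np.float64(-0.0022)}
{'tx': np.float64(0.452), 'ty': np.float64(-0.8021), 'tz': np.float64(-0.0), 'wz': np.float64(-0.0)}
[-0.21430204  0.42040114 -0.02394413  1.81862408  0.01459037  0.90326321
 -1.67238215] [520.34563229  93.01740288 259.83806321] [3.13986328e+00 3.78974182e-04 1.43614049e-01]
```

```bash
python3 mv.py 519.8 95.9 260 .147 522.3 186.5 170 .147
```

```text
{'tx': np.float64(0.0525), 'ty': np.float64(-0.2975), 'tz': np.float64(0.3), 'wz': np.float64(-0.0)}
```

Call:
{"fn": "jog_arm", "kwargs": {"plan": [{"tx": 0.0525, "ty": -0.2975, "tz": 0.3, "wx": 0, "wy": 0, "wz": 0, "claw": 0}, {"tx": 0.0525, "ty": -0.2975, "tz": 0.3, "wx": 0, "wy": 0, "wz": 0, "claw": 0}, {"tx": 0.0525, "ty": -0.2975, "tz": 0.3, "wx": 0, "wy": 0, "wz": 0, "claw": 0}, {"tx": 0.0525, "ty": -0.2975, "tz": 0.3, "wx": 0, "wy": 0, "wz": 0, "claw": 0}, {"tx": 0.0525, "ty": -0.2975, "tz": 0.3, "wx": 0, "wy": 0, "wz": 0, "claw": 0}, {"tx": 0.0525, "ty": -0.2975, "tz": 0.3, "wx": 0, "wy": 0, "wz": 0, "claw": 0}]}}

```text
clock: 4.4
eef_pos: [523.9, 183.2, 171.0]
tool_rot: [3.14, -0.002, 0.142]
force: [0.3, -0.6, -0.1]
width: 85.5
gripper_force: 0.0
```

Call:
{"fn": "jog_arm", "kwargs": {"plan": [{"tx": 0, "ty": 0, "tz": 0.1, "wx": 0, "wy": 0, "wz": 0, "claw": 0}, {"tx": 0, "ty": 0, "tz": 0.1933, "wx": 0, "wy": 0, "wz": 0, "claw": 0}, {"tx": 0, "ty": 0, "tz": 0.1933, "wx": 0, "wy": 0, "wz": 0, "claw": 0}, {"tx": 0, "ty": 0, "tz": 0.1933, "wx": 0, "wy": 0, "wz": 0, "claw": 0}, {"tx": 0, "ty": 0, "tz": 0.1933, "wx": 0, "wy": 0, "wz": 0, "claw": 0}]}}

```text
clock: 4.9
eef_pos: [524.0, 186.0, 113.9]
tool_rot: [-3.141, -0.003, 0.146]
force: [0.4, 0.8, 0.7]
width: 85.5
gripper_force: 0.0
```

```bash
python3 - <<'E'
from h import *
a=[]
for n,x,y,r in (('top',266,212,35),('side',292,250,45)):
    p=ctrl.get_image(n); a.append(cv2.resize(p['img'][y-r:y+r,x-r:x+r,::-1],(395,395),interpolation=cv2.INTER_CUBIC))
cv2.imwrite('pics/c2.png',np.hstack(a)); s=ctrl.read_state(); print(s['eef_pos'],s['tool_rot'],s['qpos'])
E
```

```text
[523.7079835  186.40601501 113.65365238] [-3.14107399e+00 -2.97429758e-03  1.46108341e-01] [-0.37421118  0.65353545 -0.0280635   1.89254264  0.03095557  0.59291619
 -1.84680402]
```

View pics/c2.png

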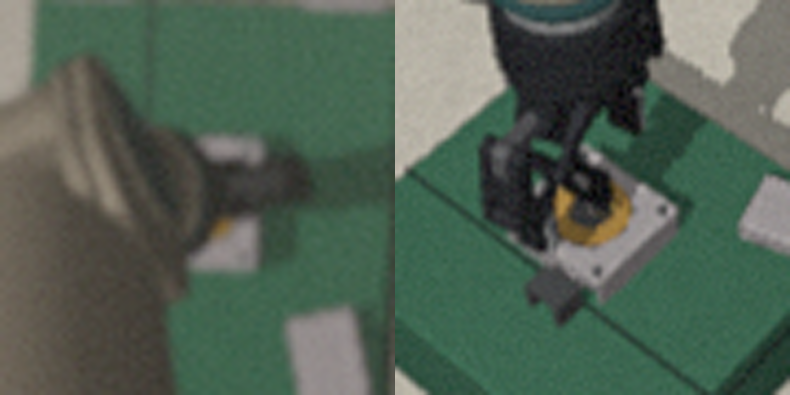

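The side crop shows the open fingers on either side of the bow at about (590,185), above the collar. Closing.

Call:
{"fn": "jog_arm", "kwargs": {"plan": [{"tx": 0, "ty": 0, "tz": 0, "wx": 0, "wy": 0, "wz": 0, "claw": 0.8}, {"tx": 0, "ty": 0, "tz": 0, "wx": 0, "wy": 0, "wz": 0, "claw": 0.8}, {"tx": 0, "ty": 0, "tz": 0, "wx": 0, "wy": 0, "wz": 0, "claw": 0.8}, {"tx": 0, "ty": 0, "tz": 0, "wx": 0, "wy": 0, "wz": 0, "claw": 0.8}, {"tx": 0, "ty": 0, "tz": 0, "wx": 0, "wy": 0, "wz": 0, "claw": 0.8}, {"tx": 0, "ty": 0, "tz": 0, "wx": 0, "wy": 0, "wz": 0, "claw": 0.8}, {"tx": 0, "ty": 0, "tz": 0, "wx": 0, "wy": 0, "wz": 0, "claw": 0.8}, {"tx": 0, "ty": 0, "tz": 0, "wx": 0, "wy": 0, "wz": 0, "claw": 0.8}]}}

```text
clock: 5.8
eef_pos: [522.5, 186.4, 112.0]
tool_rot: [3.142, 0.0, 0.147]
force: [0.2, -0.4, 1.4]
width: 17.2
gripper_force: 0.0
```

Well settled on target. Shut the rest of the way.

Call:
{"fn": "jog_arm", "kwargs": {"plan": [{"tx": 0, "ty": 0, "tz": 0, "wx": 0, "wy": 0, "wz": 0, "claw": 1}, {"tx": 0, "ty": 0, "tz": 0, "wx": 0, "wy": 0, "wz": 0, "claw": 1}, {"tx": 0, "ty": 0, "tz": 0, "wx": 0, "wy": 0, "wz": 0, "claw": 1}, {"tx": 0, "ty": 0, "tz": 0, "wx": 0, "wy": 0, "wz": 0, "claw": 1}, {"tx": 0, "ty": 0, "tz": 0, "wx": 0, "wy": 0, "wz": 0, "claw": 1}]}}

```text
clock: 6.3
eef_pos: [522.6, 186.1, 112.1]
tool_rot: [3.141, -0.0, 0.146]
force: [0.7, -1.5, 1.0]
width: 8.2
gripper_force: 58.7
```

```bash
cat > st.py <<'E'
from h import *
import time
s=ctrl.read_state(); print(round(s['clock'],2),np.round(s['eef_pos'],2),np.round(s['tool_rot'],4),'F',np.round(s['force'],2),'T',np.round(s['torque'],3),s['width'],s['gripper_force'],'q7',s['qpos'][6])
E
python3 st.py
```

```text
6.3 [522.59 186.09 112.09] [ 3.1413 -0.      0.1464] F [ 0.66 -1.46  0.95] T [-0.362 -0.036 -0.014] 8.206302841211297 58.6943793296814 q7 -1.846962321861868
```

Call:
{"fn": "jog_arm", "kwargs": {"plan": [{"tx": 0, "ty": 0, "tz": 0, "wx": 0, "wy": 0, "wz": 0.04, "claw": 1}, {"tx": 0, "ty": 0, "tz": 0, "wx": 0, "wy": 0, "wz": 0.08, "claw": 1}, {"tx": 0, "ty": 0, "tz": 0, "wx": 0, "wy": 0, "wz": 0.12, "claw": 1}, {"tx": 0, "ty": 0, "tz": 0, "wx": 0, "wy": 0, "wz": 0.16, "claw": 1}, {"tx": 0, "ty": 0, "tz": 0, "wx": 0, "wy": 0, "wz": 0.2, "claw": 1}, {"tx": 0, "ty": 0, "tz": 0, "wx": 0, "wy": 0, "wz": 0.2, "claw": 1}, {"tx": 0, "ty": 0, "tz": 0, "wx": 0, "wy": 0, "wz": 0.2, "claw": 1}, {"tx": 0, "ty": 0, "tz": 0, "wx": 0, "wy": 0, "wz": 0.2, "claw": 1}, {"tx": 0, "ty": 0, "tz": 0, "wx": 0, "wy": 0, "wz": 0.2, "claw": 1}]}}

```text
clock: 7.2
eef_pos: [522.6, 186.2, 112.1]
tool_rot: [3.142, -0.0, -0.167]
force: [0.1, -2.7, 2.6]
width: 8.3
gripper_force: 58.8
```

```bash
python3 st.py
```

```text
7.2 [522.61 186.16 112.08] [ 3.1415e+00 -1.0000e-04 -1.6700e-01] F [ 0.1  -2.71  2.57] T [-0.588 -0.02   0.06 ] 8.342590799532958 58.8183331489563 q7 -2.067961631663738
```

Call:
{"fn": "jog_arm", "kwargs": {"plan": [{"tx": 0, "ty": 0, "tz": 0, "wx": 0, "wy": 0, "wz": 0.04, "claw": 1}, {"tx": 0, "ty": 0, "tz": 0, "wx": 0, "wy": 0, "wz": 0.08, "claw": 1}, {"tx": 0, "ty": 0, "tz": 0, "wx": 0, "wy": 0, "wz": 0.12, "claw": 1}, {"tx": 0, "ty": 0, "tz": 0, "wx": 0, "wy": 0, "wz": 0.16, "claw": 1}, {"tx": 0, "ty": 0, "tz": 0, "wx": 0, "wy": 0, "wz": 0.2, "claw": 1}, {"tx": 0, "ty": 0, "tz": 0, "wx": 0, "wy": 0, "wz": 0.24, "claw": 1}, {"tx": 0, "ty": 0, "tz": 0, "wx": 0, "wy": 0, "wz": 0.28, "claw": 1}, {"tx": 0, "ty": 0, "tz": 0, "wx": 0, "wy": 0, "wz": 0.28, "claw": 1}, {"tx": 0, "ty": 0, "tz": 0, "wx": 0, "wy": 0, "wz": 0.28, "claw": 1}, {"tx": 0, "ty": 0, "tz": 0, "wx": 0, "wy": 0, "wz": 0.28, "claw": 1}]}}

```text
clock: 8.2
eef_pos: [522.6, 186.2, 112.1]
tool_rot: [-3.142, -0.0, -0.606]
force: [-0.2, -2.3, 2.6]
width: 8.2
gripper_force: 58.9
```

```bash
python3 st.py
```

```text
8.2 [522.62 186.21 112.08] [-3.1415e+00 -2.0000e-04 -6.0630e-01] F [-0.23 -2.26  2.58] T [-0.665 -0.055  0.06 ] 8.16179523605782 58.911166191101074 q7 -2.376998102822591
```

Call:
{"fn": "jog_arm", "kwargs": {"plan": [{"tx": 0, "ty": 0, "tz": 0, "wx": 0, "wy": 0, "wz": 0.02, "claw": 1}, {"tx": 0, "ty": 0, "tz": 0, "wx": 0, "wy": 0, "wz": 0.04, "claw": 1}, {"tx": 0, "ty": 0, "tz": 0, "wx": 0, "wy": 0, "wz": 0.05, "claw": 1}, {"tx": 0, "ty": 0, "tz": 0, "wx": 0, "wy": 0, "wz": 0.05, "claw": 1}, {"tx": 0, "ty": 0, "tz": 0, "wx": 0, "wy": 0, "wz": 0.05, "claw": 1}]}}

```text
clock: 8.7
eef_pos: [522.6, 186.2, 112.1]
tool_rot: [3.142, -0.0, -0.686]
force: [0.1, -3.8, 3.7]
width: 8.0
gripper_force: 58.9
```

```bash
python3 st.py
```

```text
8.7 [522.63 186.22 112.07] [ 3.1416e+00 -3.0000e-04 -6.8570e-01] F [ 0.13 -3.84  3.71] T [-0.798 -0.095  0.068] 8.027563781888306 58.942941427230835 q7 -2.4329944374016943
```

Call:
{"fn": "jog_arm", "kwargs": {"plan": [{"tx": 0, "ty": 0, "tz": 0, "wx": 0, "wy": 0, "wz": 0.012, "claw": 1}, {"tx": 0, "ty": 0, "tz": 0, "wx": 0, "wy": 0, "wz": 0.012, "claw": 1}, {"tx": 0, "ty": 0, "tz": 0, "wx": 0, "wy": 0, "wz": 0.012, "claw": 1}]}}

```text
clock: 9.0
eef_pos: [522.6, 186.2, 112.1]
tool_rot: [-3.142, -0.0, -0.705]
force: [-0.2, -4.1, 3.8]
width: 8.4
gripper_force: 59.0
```

```bash
python3 st.py
```

```text
9.0 [522.64 186.2  112.07] [-3.1416e+00 -3.0000e-04 -7.0480e-01] F [-0.23 -4.1   3.75] T [-0.889 -0.074  0.092] 8.414787612459843 59.0095853805542 q7 -2.4463514836066174
```

Call:
{"fn": "jog_arm", "kwargs": {"plan": [{"tx": 0, "ty": 0, "tz": 0, "wx": 0, "wy": 0, "wz": 0.012, "claw": 1}, {"tx": 0, "ty": 0, "tz": 0, "wx": 0, "wy": 0, "wz": 0.012, "claw": 1}, {"tx": 0, "ty": 0, "tz": 0, "wx": 0, "wy": 0, "wz": 0.012, "claw": 1}]}}

```text
clock: 9.3
eef_pos: [522.6, 186.2, 112.1]
tool_rot: [-3.142, -0.0, -0.724]
force: [1.4, -4.1, 4.2]
width: 8.1
gripper_force: 59.1
```

```bash
python3 st.py
```

```text
9.3 [522.64 186.24 112.06] [-3.1415e+00 -3.0000e-04 -7.2370e-01] F [ 1.42 -4.06  4.22] T [-0.978 -0.146  0.088] 8.134538283937706 59.06953454017639 q7 -2.4597057040383117
```

Call:
{"fn": "jog_arm", "kwargs": {"plan": [{"tx": 0, "ty": 0, "tz": 0, "wx": 0, "wy": 0, "wz": 0.012, "claw": 1}, {"tx": 0, "ty": 0, "tz": 0, "wx": 0, "wy": 0, "wz": 0.012, "claw": 1}, {"tx": 0, "ty": 0, "tz": 0, "wx": 0, "wy": 0, "wz": 0.012, "claw": 1}]}}

```text
clock: 9.6
eef_pos: [522.6, 186.3, 112.1]
tool_rot: [-3.142, -0.0, -0.743]
force: [0.2, -4.3, 3.2]
width: 8.0
gripper_force: 59.1
```

```bash
python3 st.py
```

```text
9.6 [522.63 186.25 112.06] [-3.1415e+00 -3.0000e-04 -7.4250e-01] F [ 0.21 -4.31  3.2 ] T [-1.018 -0.245  0.075] 8.040779314670809 59.11864757537842 q7 -2.4729839247556598
```

Call:
{"fn": "jog_arm", "kwargs": {"plan": [{"tx": 0, "ty": 0, "tz": 0, "wx": 0, "wy": 0, "wz": 0.012, "claw": 1}, {"tx": 0, "ty": 0, "tz": 0, "wx": 0, "wy": 0, "wz": 0.012, "claw": 1}, {"tx": 0, "ty": 0, "tz": 0, "wx": 0, "wy": 0, "wz": 0.012, "claw": 1}]}}

```text
clock: 9.9
eef_pos: [522.7, 186.3, 112.1]
tool_rot: [-3.141, -0.0, -0.761]
force: [1.2, -4.2, 4.9]
width: 7.8
gripper_force: 59.2
```

```bash
python3 st.py;  python3 - <<'E'
from h import *
a=[]
for n,x,y,r in (('side',290,258,26),):
    p=ctrl.get_image(n); a.append(cv2.resize(p['img'][y-r:y+r,x-r:x+r,::-1],(500,500),interpolation=cv2.INTER_CUBIC))
o=cv2.resize(cv2.imread('pics/side0.png')[y-r:y+r,x-r:x+r],(300,300))
cv2.imwrite('pics/c3.png',np.hstack(a+[np.vstack([o,np.zeros((200,300,3),np.uint8)])]))
E
```

```text
9.9 [522.65 186.3  112.08] [-3.1415e+00 -3.0000e-04 -7.6130e-01] F [ 1.17 -4.19  4.88] T [-1.057 -0.229  0.084] 7.8129963425600035 59.15012776851654 q7 -2.486255874469333
```

View pics/c3.png

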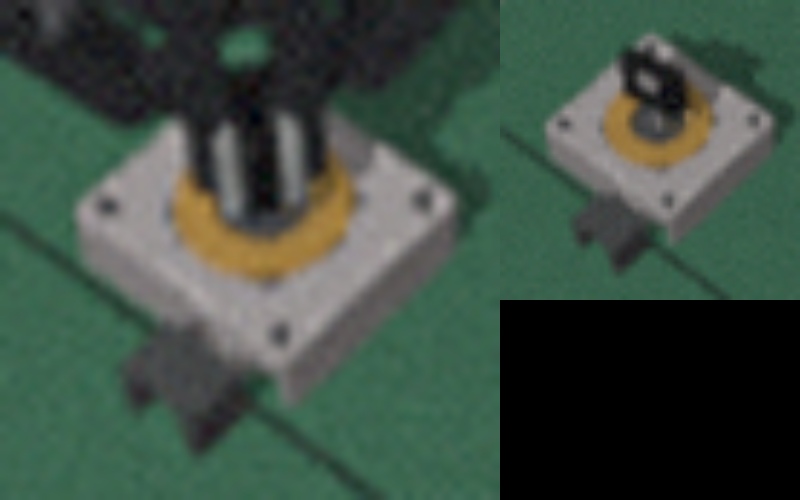

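The side crop shows the bow held flush between the pads above the collar. The bolt itself can't be made out at (190,350). Torque is still at bolt level, so I'll continue to the stop.

Call:
{"fn": "jog_arm", "kwargs": {"plan": [{"tx": 0, "ty": 0, "tz": 0, "wx": 0, "wy": 0, "wz": 0.012, "claw": 1}, {"tx": 0, "ty": 0, "tz": 0, "wx": 0, "wy": 0, "wz": 0.012, "claw": 1}, {"tx": 0, "ty": 0, "tz": 0, "wx": 0, "wy": 0, "wz": 0.012, "claw": 1}]}}

```text
clock: 10.25
eef_pos: [522.6, 186.3, 112.1]
tool_rot: [-3.142, -0.0, -0.78]
force: [0.9, -5.2, 4.9]
width: 7.8
gripper_force: 59.2
```

```bash
python3 st.py
```

```text
10.25 [522.63 186.28 112.05] [-3.1415e+00 -2.0000e-04 -7.8020e-01] F [ 0.9  -5.22  4.94] T [-1.118 -0.226  0.096] 7.848719853659128 59.1856187582016 q7 -2.499551291748105
```

Call:
{"fn": "jog_arm", "kwargs": {"plan": [{"tx": 0, "ty": 0, "tz": 0, "wx": 0, "wy": 0, "wz": 0.012, "claw": 1}, {"tx": 0, "ty": 0, "tz": 0, "wx": 0, "wy": 0, "wz": 0.012, "claw": 1}, {"tx": 0, "ty": 0, "tz": 0, "wx": 0, "wy": 0, "wz": 0.012, "claw": 1}]}}

```text
clock: 10.55
eef_pos: [522.6, 186.3, 112.1]
tool_rot: [-3.142, -0.0, -0.8]
force: [1.7, -3.9, 5.5]
width: 8.2
gripper_force: 59.2
```

```bash
python3 st.py
```

```text
10.55 [522.61 186.28 112.06] [-3.1415e+00 -3.0000e-04 -7.9950e-01] F [ 1.71 -3.88  5.46] T [-1.234 -0.293  0.154] 8.16093630313745 59.202117919921875 q7 -2.5132564752921773
```

Call:
{"fn": "jog_arm", "kwargs": {"plan": [{"tx": 0, "ty": 0, "tz": 0, "wx": 0, "wy": 0, "wz": 0.012, "claw": 1}, {"tx": 0, "ty": 0, "tz": 0, "wx": 0, "wy": 0, "wz": 0.012, "claw": 1}, {"tx": 0, "ty": 0, "tz": 0, "wx": 0, "wy": 0, "wz": 0.012, "claw": 1}]}}

```text
clock: 10.85
eef_pos: [522.6, 186.3, 112.1]
tool_rot: [-3.142, -0.0, -0.819]
force: [2.3, -4.7, 4.7]
width: 8.1
gripper_force: 59.2
```

```bash
python3 st.py
```

```text
10.85 [522.62 186.25 112.06] [-3.1415e+00 -3.0000e-04 -8.1860e-01] F [ 2.26 -4.7   4.66] T [-1.187 -0.269  0.211] 8.120523871344774 59.19741332530975 q7 -2.526737206283445
```

Call:
{"fn": "jog_arm", "kwargs": {"plan": [{"tx": 0, "ty": 0, "tz": 0, "wx": 0, "wy": 0, "wz": 0.012, "claw": 1}, {"tx": 0, "ty": 0, "tz": 0, "wx": 0, "wy": 0, "wz": 0.012, "claw": 1}, {"tx": 0, "ty": 0, "tz": 0, "wx": 0, "wy": 0, "wz": 0.012, "claw": 1}]}}

```text
clock: 11.15
eef_pos: [522.6, 186.2, 112.1]
tool_rot: [-3.142, -0.0, -0.837]
force: [1.6, -5.0, 5.3]
width: 8.2
gripper_force: 59.2
```

```bash
python3 st.py
```

```text
11.15 [522.62 186.23 112.06] [-3.1416e+00 -4.0000e-04 -8.3710e-01] F [ 1.58 -5.    5.28] T [-1.227 -0.311  0.218] 8.200907352034822 59.22925114631653 q7 -2.539825818435968
```

Torque is now clearly above bolt level at 0.22 N m, so the stop is reached and the bolt is home. Turn back to just short of the slot range, easing the side load a little.

Call:
{"fn": "jog_arm", "kwargs": {"plan": [{"tx": 0.001, "ty": 0.0005, "tz": -0.001, "wx": 0, "wy": 0, "wz": -0.05, "claw": 1}, {"tx": 0.001, "ty": 0.0005, "tz": -0.001, "wx": 0, "wy": 0, "wz": -0.1, "claw": 1}, {"tx": 0.001, "ty": 0.0005, "tz": -0.001, "wx": 0, "wy": 0, "wz": -0.15, "claw": 1}, {"tx": 0.001, "ty": 0.0005, "tz": -0.001, "wx": 0, "wy": 0, "wz": -0.2, "claw": 1}, {"tx": 0.001, "ty": 0.0005, "tz": -0.001, "wx": 0, "wy": 0, "wz": -0.25, "claw": 1}, {"tx": 0.001, "ty": 0.0005, "tz": -0.001, "wx": 0, "wy": 0, "wz": -0.3, "claw": 1}, {"tx": 0.001, "ty": 0.0005, "tz": -0.001, "wx": 0, "wy": 0, "wz": -0.35, "claw": 1}, {"tx": 0.001, "ty": 0.0005, "tz": -0.001, "wx": 0, "wy": 0, "wz": -0.4, "claw": 1}, {"tx": 0.001, "ty": 0.0005, "tz": -0.001, "wx": 0, "wy": 0, "wz": -0.45, "claw": 1}, {"tx": 0.001, "ty": 0.0005, "tz": -0.001, "wx": 0, "wy": 0, "wz": -0.48, "claw": 1}, {"tx": 0.001, "ty": 0.0005, "tz": -0.001, "wx": 0, "wy": 0, "wz": -0.48, "claw": 1}, {"tx": 0.001, "ty": 0.0005, "tz": -0.001, "wx": 0, "wy": 0, "wz": -0.48, "claw": 1}]}}

```text
clock: 12.35
eef_pos: [522.2, 186.3, 112.1]
tool_rot: [-3.141, 0.001, -0.084]
force: [0.9, -2.8, 1.6]
width: 8.2
gripper_force: 58.8
```

```bash
python3 st.py
```

```text
12.35 [522.22 186.27 112.08] [-3.1414e+00  9.0000e-04 -8.4400e-02] F [ 0.85 -2.79  1.63] T [-0.823 -0.235 -0.023] 8.15353348328112 58.813040256500244 q7 -2.009309771200952
```

Call:
{"fn": "jog_arm", "kwargs": {"plan": [{"tx": 0, "ty": 0, "tz": -0.001, "wx": 0, "wy": 0, "wz": 0, "claw": 1}, {"tx": 0, "ty": 0, "tz": -0.001, "wx": 0, "wy": 0, "wz": 0, "claw": 1}]}}

```text
clock: 12.55
eef_pos: [522.2, 186.3, 112.2]
tool_rot: [3.141, 0.001, -0.083]
force: [1.2, -2.5, -1.2]
width: 8.0
gripper_force: 58.4
```

```bash
python3 st.py
```

```text
12.55 [522.19 186.26 112.2 ] [ 3.1414e+00  8.0000e-04 -8.3000e-02] F [ 1.2  -2.5  -1.25] T [-0.646 -0.276 -0.009] 8.042984147092273 58.38330030441284 q7 -2.0085398524464484
```

Call:
{"fn": "jog_arm", "kwargs": {"plan": [{"tx": 0, "ty": 0, "tz": -0.001, "wx": 0, "wy": 0, "wz": 0, "claw": 1}, {"tx": 0, "ty": 0, "tz": -0.001, "wx": 0, "wy": 0, "wz": 0, "claw": 1}, {"tx": 0, "ty": 0, "tz": -0.001, "wx": 0, "wy": 0, "wz": 0, "claw": 1}]}}

```text
clock: 12.85
eef_pos: [522.1, 186.2, 112.7]
tool_rot: [3.141, 0.001, -0.083]
force: [1.2, -2.5, -2.5]
width: 8.2
gripper_force: 58.2
```

```bash
python3 st.py
```

```text
12.85 [522.1  186.23 112.69] [ 3.1415e+00  1.0000e-03 -8.2500e-02] F [ 1.18 -2.47 -2.51] T [-0.628 -0.095 -0.007] 8.23089771048482 58.24536323547363 q7 -2.008143300392155
```

Call:
{"fn": "jog_arm", "kwargs": {"plan": [{"tx": 0, "ty": 0, "tz": -0.001, "wx": 0, "wy": 0, "wz": 0, "claw": 1}, {"tx": 0, "ty": 0, "tz": -0.001, "wx": 0, "wy": 0, "wz": 0, "claw": 1}, {"tx": 0, "ty": 0, "tz": -0.001, "wx": 0, "wy": 0, "wz": 0, "claw": 1}]}}

```text
clock: 13.15
eef_pos: [522.2, 186.2, 113.2]
tool_rot: [-3.142, 0.001, -0.083]
force: [-0.1, -1.9, -2.2]
width: 8.1
gripper_force: 58.3
```

```bash
python3 st.py
```

```text
13.15 [522.24 186.2  113.18] [-3.1416e+00  7.0000e-04 -8.2500e-02] F [-0.1  -1.91 -2.18] T [-0.548  0.101  0.088] 8.112406849524346 58.315569162368774 q7 -2.0081073076065374
```

Call:
{"fn": "jog_arm", "kwargs": {"plan": [{"tx": 0, "ty": 0, "tz": -0.001, "wx": 0, "wy": 0, "wz": 0, "claw": 1}, {"tx": 0, "ty": 0, "tz": -0.001, "wx": 0, "wy": 0, "wz": 0, "claw": 1}, {"tx": 0, "ty": 0, "tz": -0.001, "wx": 0, "wy": 0, "wz": 0, "claw": 1}]}}

```text
clock: 13.45
eef_pos: [522.3, 186.2, 113.4]
tool_rot: [-3.142, 0.001, -0.082]
force: [-0.4, -1.8, -2.6]
width: 8.2
gripper_force: 58.5
```

```bash
python3 st.py
```

```text
13.45 [522.29 186.22 113.39] [-3.1416e+00  6.0000e-04 -8.2500e-02] F [-0.37 -1.82 -2.59] T [-0.38   0.094  0.03 ] 8.212969265364716 58.466001749038696 q7 -2.00812823174556
```

Call:
{"fn": "jog_arm", "kwargs": {"plan": [{"tx": 0, "ty": 0, "tz": -0.001, "wx": 0, "wy": 0, "wz": 0, "claw": 1}, {"tx": 0, "ty": 0, "tz": -0.001, "wx": 0, "wy": 0, "wz": 0, "claw": 1}, {"tx": 0, "ty": 0, "tz": -0.001, "wx": 0, "wy": 0, "wz": 0, "claw": 1}]}}

```text
clock: 13.75
eef_pos: [522.3, 186.2, 113.5]
tool_rot: [3.141, 0.001, -0.082]
force: [0.7, 0.1, -7.3]
width: 7.9
gripper_force: 58.2
```

```bash
python3 st.py
```

```text
13.75 [522.28 186.17 113.48] [ 3.1415e+00  7.0000e-04 -8.2400e-02] F [ 0.69  0.14 -7.27] T [-0.2    0.041  0.019] 7.895824521372878 58.228402733802795 q7 -2.008113584488069
```

Call:
{"fn": "jog_arm", "kwargs": {"plan": [{"tx": 0, "ty": 0, "tz": 0.0003, "wx": 0, "wy": 0, "wz": -0.026, "claw": 1}, {"tx": 0, "ty": 0, "tz": 0.0003, "wx": 0, "wy": 0, "wz": -0.026, "claw": 1}]}}

```text
clock: 13.95
eef_pos: [522.3, 186.1, 113.5]
tool_rot: [-3.142, 0.001, -0.04]
force: [-0.3, -1.0, -6.3]
width: 8.4
gripper_force: 58.2
```

Call:
{"fn": "jog_arm", "kwargs": {"plan": [{"tx": 0, "ty": 0, "tz": 0, "wx": 0, "wy": 0, "wz": -0.026, "claw": 1}, {"tx": 0, "ty": 0, "tz": 0, "wx": 0, "wy": 0, "wz": -0.026, "claw": 1}]}}

```text
clock: 14.15
eef_pos: [522.3, 186.1, 113.5]
tool_rot: [-3.141, 0.001, 0.001]
force: [-0.5, -1.0, -8.4]
width: 7.9
gripper_force: 58.2
```

```bash
python3 st.py
```

```text
14.15 [522.31 186.08 113.55] [-3.1415e+00  6.0000e-04  6.0000e-04] F [-0.54 -0.98 -8.36] T [-0.202  0.079  0.017] 7.909925881638377 58.17702233791351 q7 -1.9493589291022988
```

Call:
{"fn": "jog_arm", "kwargs": {"plan": [{"tx": 0, "ty": 0, "tz": 0.0004, "wx": 0, "wy": 0, "wz": -0.026, "claw": 1}, {"tx": 0, "ty": 0, "tz": 0.0004, "wx": 0, "wy": 0, "wz": -0.026, "claw": 1}]}}

```text
clock: 14.35
eef_pos: [522.4, 186.1, 113.6]
tool_rot: [-3.141, 0.0, 0.042]
force: [-2.0, 0.1, -7.4]
width: 8.0
gripper_force: 58.3
```

Call:
{"fn": "jog_arm", "kwargs": {"plan": [{"tx": 0, "ty": 0, "tz": 0, "wx": 0, "wy": 0, "wz": -0.026, "claw": 1}, {"tx": 0, "ty": 0, "tz": 0, "wx": 0, "wy": 0, "wz": -0.026, "claw": 1}]}}

```text
clock: 14.55
eef_pos: [522.4, 186.1, 113.6]
tool_rot: [-3.142, 0.0, 0.082]
force: [-0.9, -1.1, -6.3]
width: 8.2
gripper_force: 58.3
```

Call:
{"fn": "jog_arm", "kwargs": {"plan": [{"tx": 0, "ty": 0, "tz": 0, "wx": 0, "wy": 0, "wz": -0.026, "claw": 1}, {"tx": 0, "ty": 0, "tz": 0, "wx": 0, "wy": 0, "wz": -0.026, "claw": 1}]}}

```text
clock: 14.75
eef_pos: [522.4, 186.0, 113.6]
tool_rot: [-3.142, 0.0, 0.123]
force: [-1.2, -0.6, -6.4]
width: 8.5
gripper_force: 58.4
```

```bash
python3 st.py
```

```text
14.75 [522.39 186.03 113.58] [-3.1416e+00  4.0000e-04  1.2320e-01] F [-1.15 -0.56 -6.38] T [-0.163  0.36  -0.027] 8.506778984618663 58.36278676986694 q7 -1.8626935998118173
```

Call:
{"fn": "jog_arm", "kwargs": {"plan": [{"tx": 0, "ty": 0, "tz": 0, "wx": 0, "wy": 0, "wz": -0.026, "claw": 1}, {"tx": 0, "ty": 0, "tz": 0, "wx": 0, "wy": 0, "wz": -0.026, "claw": 1}]}}

```text
clock: 14.95
eef_pos: [522.5, 186.0, 113.6]
tool_rot: [-3.142, 0.0, 0.164]
force: [-2.2, -0.2, -7.6]
width: 7.7
gripper_force: 58.4
```

Call:
{"fn": "jog_arm", "kwargs": {"plan": [{"tx": 0, "ty": 0, "tz": 0, "wx": 0, "wy": 0, "wz": -0.026, "claw": 1}, {"tx": 0, "ty": 0, "tz": 0, "wx": 0, "wy": 0, "wz": -0.026, "claw": 1}]}}

```text
clock: 15.15
eef_pos: [522.6, 186.0, 113.7]
tool_rot: [-3.142, 0.0, 0.205]
force: [-2.5, 0.0, -6.8]
width: 8.3
gripper_force: 58.5
```

Call:
{"fn": "jog_arm", "kwargs": {"plan": [{"tx": 0, "ty": 0, "tz": 0, "wx": 0, "wy": 0, "wz": -0.026, "claw": 1}, {"tx": 0, "ty": 0, "tz": 0, "wx": 0, "wy": 0, "wz": -0.026, "claw": 1}]}}

```text
clock: 15.35
eef_pos: [522.7, 186.1, 113.7]
tool_rot: [-3.142, -0.0, 0.246]
force: [-2.1, -0.5, -5.2]
width: 8.2
gripper_force: 58.6
```

```bash
python3 st.py
```

```text
15.35 [522.67 186.07 113.71] [-3.1415e+00 -1.0000e-04  2.4570e-01] F [-2.05 -0.46 -5.15] T [-0.192  0.404 -0.059] 8.1597409231267 58.620572090148926 q7 -1.7758345980546861
```

Call:
{"fn": "jog_arm", "kwargs": {"plan": [{"tx": 0, "ty": 0, "tz": 0, "wx": 0, "wy": 0, "wz": -0.026, "claw": 1}, {"tx": 0, "ty": 0, "tz": 0, "wx": 0, "wy": 0, "wz": -0.026, "claw": 1}]}}

```text
clock: 15.55
eef_pos: [522.8, 186.1, 113.8]
tool_rot: [-3.142, -0.0, 0.286]
force: [-2.2, -0.9, -4.3]
width: 8.0
gripper_force: 58.8
```

Call:
{"fn": "jog_arm", "kwargs": {"plan": [{"tx": 0, "ty": 0, "tz": 0, "wx": 0, "wy": 0, "wz": -0.026, "claw": 1}, {"tx": 0, "ty": 0, "tz": 0, "wx": 0, "wy": 0, "wz": -0.026, "claw": 1}]}}

```text
clock: 15.75
eef_pos: [523.1, 186.2, 114.0]
tool_rot: [-3.142, -0.001, 0.327]
force: [-1.0, -0.1, -1.8]
width: 7.8
gripper_force: 59.2
```

Call:
{"fn": "jog_arm", "kwargs": {"plan": [{"tx": 0, "ty": 0, "tz": 0, "wx": 0, "wy": 0, "wz": -0.026, "claw": 1}, {"tx": 0, "ty": 0, "tz": 0, "wx": 0, "wy": 0, "wz": -0.026, "claw": 1}]}}

```text
clock: 15.95
eef_pos: [523.2, 186.2, 114.0]
tool_rot: [-3.142, -0.001, 0.368]
force: [-0.9, -0.9, -0.6]
width: 8.7
gripper_force: 59.3
```

```bash
python3 st.py
```

```text
15.95 [523.16 186.22 113.99] [-3.1415e+00 -1.3000e-03  3.6810e-01] F [-0.9  -0.92 -0.62] T [-0.188  0.31  -0.022] 8.693673977171919 59.27588224411011 q7 -1.6887505302741852
```

The pull went slack and the tool rose at yaw 0.33–0.37. Test with a small lift.

Call:
{"fn": "jog_arm", "kwargs": {"plan": [{"tx": 0, "ty": 0, "tz": -0.002, "wx": 0, "wy": 0, "wz": 0, "claw": 1}, {"tx": 0, "ty": 0, "tz": -0.002, "wx": 0, "wy": 0, "wz": 0, "claw": 1}, {"tx": 0, "ty": 0, "tz": -0.002, "wx": 0, "wy": 0, "wz": 0, "claw": 1}]}}

```text
clock: 16.25
eef_pos: [523.2, 186.2, 114.5]
tool_rot: [3.142, -0.001, 0.367]
force: [-0.4, -0.6, -0.1]
width: 7.9
gripper_force: 59.3
```

```bash
python3 st.py
```

```text
16.25 [523.16 186.22 114.51] [ 3.1415e+00 -1.2000e-03  3.6650e-01] F [-0.39 -0.61 -0.12] T [-0.135  0.165 -0.04 ] 7.9100370034584815 59.331761598587036 q7 -1.6897253459636186
```

Call:
{"fn": "jog_arm", "kwargs": {"plan": [{"tx": 0, "ty": 0, "tz": -0.003, "wx": 0, "wy": 0, "wz": 0, "claw": 1}, {"tx": 0, "ty": 0, "tz": -0.006, "wx": 0, "wy": 0, "wz": 0, "claw": 1}, {"tx": 0, "ty": 0, "tz": -0.009, "wx": 0, "wy": 0, "wz": 0, "claw": 1}, {"tx": 0, "ty": 0, "tz": -0.009, "wx": 0, "wy": 0, "wz": 0, "claw": 1}]}}

```text
clock: 16.65
eef_pos: [523.1, 186.2, 117.2]
tool_rot: [3.142, -0.001, 0.367]
force: [0.1, -0.5, 0.4]
width: 8.1
gripper_force: 59.4
```

```bash
python3 st.py
```

```text
16.65 [523.05 186.22 117.21] [ 3.1416e+00 -1.1000e-03  3.6660e-01] F [ 0.05 -0.55  0.42] T [-0.163 -0.127 -0.008] 8.059898382406821 59.360706210136414 q7 -1.6891245034749263
```

Rising freely. Draw it out steadily, then high.

Call:
{"fn": "jog_arm", "kwargs": {"plan": [{"tx": 0, "ty": 0, "tz": -0.006, "wx": 0, "wy": 0, "wz": 0, "claw": 1}, {"tx": 0, "ty": 0, "tz": -0.014, "wx": 0, "wy": 0, "wz": 0, "claw": 1}, {"tx": 0, "ty": 0, "tz": -0.022, "wx": 0, "wy": 0, "wz": 0, "claw": 1}, {"tx": 0, "ty": 0, "tz": -0.03, "wx": 0, "wy": 0, "wz": 0, "claw": 1}, {"tx": 0, "ty": 0, "tz": -0.03, "wx": 0, "wy": 0, "wz": 0, "claw": 1}]}}

```text
clock: 17.15
eef_pos: [522.9, 186.3, 126.4]
tool_rot: [-3.142, -0.001, 0.367]
force: [0.0, 0.1, -0.1]
width: 8.4
gripper_force: 59.4
```

```bash
python3 st.py
```

```text
17.15 [522.86 186.25 126.38] [-3.1415e+00 -9.0000e-04  3.6670e-01] F [ 0.    0.11 -0.07] T [-0.119 -0.055  0.067] 8.40393828027714 59.371545910835266 q7 -1.6869993015703515
```

Call:
{"fn": "jog_arm", "kwargs": {"plan": [{"tx": 0, "ty": 0, "tz": -0.015, "wx": 0, "wy": 0, "wz": 0, "claw": 1}, {"tx": 0, "ty": 0, "tz": -0.03, "wx": 0, "wy": 0, "wz": 0, "claw": 1}, {"tx": 0, "ty": 0, "tz": -0.05, "wx": 0, "wy": 0, "wz": 0, "claw": 1}, {"tx": 0, "ty": 0, "tz": -0.1, "wx": 0, "wy": 0, "wz": 0, "claw": 1}, {"tx": 0, "ty": 0, "tz": -0.2, "wx": 0, "wy": 0, "wz": 0, "claw": 1}, {"tx": 0, "ty": 0, "tz": -0.26, "wx": 0, "wy": 0, "wz": 0, "claw": 1}, {"tx": 0, "ty": 0, "tz": -0.26, "wx": 0, "wy": 0, "wz": 0, "claw": 1}, {"tx": 0, "ty": 0, "tz": -0.26, "wx": 0, "wy": 0, "wz": 0, "claw": 1}, {"tx": 0, "ty": 0, "tz": -0.26, "wx": 0, "wy": 0, "wz": 0, "claw": 1}]}}

```text
clock: 18.05
eef_pos: [521.9, 185.8, 203.0]
tool_rot: [3.142, 0.002, 0.367]
force: [0.1, -0.1, -1.2]
width: 8.4
gripper_force: 59.4
```

```bash
python3 st.py; python3 - <<'E'
from h import *
p=ctrl.get_image('side'); x,y,r=290,220,70
cv2.imwrite('pics/c4.png',cv2.resize(p['img'][y-r:y+r,x-r:x+r,::-1],(580,580),interpolation=cv2.INTER_CUBIC))
E
python3 mv.py 522.6 186.3 204 .367 522 -20 204 .367 505.5 -187 204 .2
```

```text
18.05 [521.86 185.79 203.04] [3.1415e+00 1.8000e-03 3.6670e-01] F [ 0.14 -0.15 -1.16] T [ 0.022 -0.018 -0.003] 8.35364233670576 59.37680661678314 q7 -1.669561787347485
{'tx': np.float64(-0.2486), 'ty': np.float64(0.6412), 'tz': np.float64(-0.0), 'wz': np.float64(-0.0)}
{'tx': np.float64(-0.4997), 'ty': np.float64(1.141), 'tz': np.float64(-0.0), 'wz': np.float64(0.1063)}
```

View pics/c4.png

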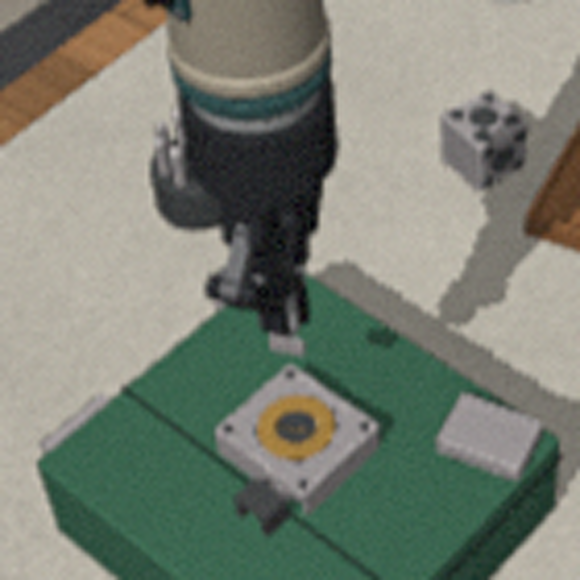

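The side crop shows the key's blade under the fingers at (285,345) and an empty keyhole in the collar at (297,425), so the key is out. Next: over the largest tray, turned so the key will lie along the tray's long side.

```bash
python3 mv.py 522.6 186.3 204 .367 503 -50 184 1.77; python3 mv.py 503 -50 184 1.77 503 -175 134 1.77
```

```text
{'tx': np.float64(-0.3436), 'ty': np.float64(0.7118), 'tz': np.float64(0.0667), 'wz': np.float64(-0.8932)}
{'tx': np.float64(-0.4084), 'ty': np.float64(-0.0825), 'tz': np.float64(0.1667), 'wz': np.float64(-0.0)}
```

Call:
{"fn": "jog_arm", "kwargs": {"plan": [{"tx": -0.344, "ty": 0.712, "tz": 0, "wx": 0, "wy": 0, "wz": -0.893, "claw": 1}, {"tx": -0.344, "ty": 0.712, "tz": 0, "wx": 0, "wy": 0, "wz": -0.893, "claw": 1}, {"tx": -0.344, "ty": 0.712, "tz": 0, "wx": 0, "wy": 0, "wz": -0.893, "claw": 1}, {"tx": -0.344, "ty": 0.712, "tz": 0, "wx": 0, "wy": 0, "wz": -0.893, "claw": 1}, {"tx": -0.344, "ty": 0.712, "tz": 0.0667, "wx": 0, "wy": 0, "wz": -0.893, "claw": 1}, {"tx": -0.344, "ty": 0.712, "tz": 0.0667, "wx": 0, "wy": 0, "wz": -0.893, "claw": 1}, {"tx": -0.344, "ty": 0.712, "tz": 0.0667, "wx": 0, "wy": 0, "wz": -0.893, "claw": 1}, {"tx": -0.344, "ty": 0.712, "tz": 0.0667, "wx": 0, "wy": 0, "wz": -0.893, "claw": 1}, {"tx": -0.344, "ty": 0.712, "tz": 0.0667, "wx": 0, "wy": 0, "wz": -0.893, "claw": 1}, {"tx": -0.344, "ty": 0.712, "tz": 0.0667, "wx": 0, "wy": 0, "wz": -0.893, "claw": 1}, {"tx": -0.344, "ty": 0.712, "tz": 0.0667, "wx": 0, "wy": 0, "wz": -0.893, "claw": 1}, {"tx": -0.344, "ty": 0.712, "tz": 0.0667, "wx": 0, "wy": 0, "wz": -0.893, "claw": 1}]}}

```text
clock: 19.3
eef_pos: [502.4, -50.4, 183.3]
tool_rot: [-3.14, -0.001, 1.768]
force: [0.5, 0.5, 0.2]
width: 8.3
gripper_force: 59.5
```

Call:
{"fn": "jog_arm", "kwargs": {"plan": [{"tx": -0.408, "ty": -0.083, "tz": 0.1667, "wx": 0, "wy": 0.389, "wz": 0, "claw": 1}, {"tx": -0.408, "ty": -0.083, "tz": 0.1667, "wx": 0, "wy": 0.389, "wz": 0, "claw": 1}, {"tx": -0.408, "ty": -0.083, "tz": 0.1667, "wx": 0, "wy": 0.389, "wz": 0, "claw": 1}, {"tx": -0.408, "ty": -0.083, "tz": 0.1667, "wx": 0, "wy": 0.389, "wz": 0, "claw": 1}, {"tx": -0.408, "ty": -0.083, "tz": 0.1667, "wx": 0, "wy": 0.389, "wz": 0, "claw": 1}, {"tx": -0.408, "ty": -0.083, "tz": 0.1667, "wx": 0, "wy": 0.389, "wz": 0, "claw": 1}, {"tx": -0.408, "ty": -0.083, "tz": 0.1667, "wx": 0, "wy": 0.389, "wz": 0, "claw": 1}, {"tx": -0.408, "ty": -0.083, "tz": 0.1667, "wx": 0, "wy": 0.389, "wz": 0, "claw": 1}]}}

```text
clock: 20.1
eef_pos: [502.9, -173.3, 134.9]
tool_rot: [3.141, -0.61, 1.773]
force: [0.2, 0.8, -0.8]
width: 7.9
gripper_force: 59.4
```

```bash
python3 -c "
from h import *
s=ctrl.read_state();print(s['eef_pos'],s['qpos'],'\n',R.from_euler('xyz',s['tool_rot']).as_matrix())"
```

```text
[ 502.90667706 -173.34379344  134.92428816] [ 0.95797378  0.9368101  -0.73210429  1.60544003  0.07073381  1.11004159
  0.52143799] 
 [[-1.64880120e-01  9.79678407e-01 -1.14213680e-01]
 [ 8.03138637e-01  2.00573240e-01  5.61015779e-01]
 [ 5.72523253e-01  7.70929397e-04 -8.19888121e-01]]
```

Call:
{"fn": "jog_arm", "kwargs": {"plan": [{"tx": -0.09, "ty": 0, "tz": 0.13, "wx": 0, "wy": 0, "wz": 0, "claw": 1}, {"tx": -0.15, "ty": 0, "tz": 0.215, "wx": 0, "wy": 0, "wz": 0, "claw": 1}, {"tx": -0.181, "ty": 0, "tz": 0.2597, "wx": 0, "wy": 0, "wz": 0, "claw": 1}, {"tx": -0.181, "ty": 0, "tz": 0.2597, "wx": 0, "wy": 0, "wz": 0, "claw": 1}, {"tx": -0.181, "ty": 0, "tz": 0.2597, "wx": 0, "wy": 0, "wz": 0, "claw": 1}, {"tx": -0.181, "ty": 0, "tz": 0.2597, "wx": 0, "wy": 0, "wz": 0, "claw": 1}]}}

```text
clock: 20.7
eef_pos: [503.9, -175.0, 40.8]
tool_rot: [3.138, -0.609, 1.772]
force: [-0.4, -0.4, 0.8]
width: 8.3
gripper_force: 59.4
```

```bash
python3 st.py;  python3 - <<'E'
from h import *
p=ctrl.get_image('side'); x,y,r=371,190,50
cv2.imwrite('pics/c5.png',cv2.resize(p['img'][y-r:y+r,x-r:x+r,::-1],(580,580),interpolation=cv2.INTER_CUBIC))
E
```

```text
20.7 [ 503.87 -174.98   40.8 ] [ 3.1384 -0.6092  1.7717] F [-0.36 -0.44  0.83] T [-0.607 -0.13   0.03 ] 8.253770465744118 59.43982243537903 q7 0.5456069209075434
```

View pics/c5.png

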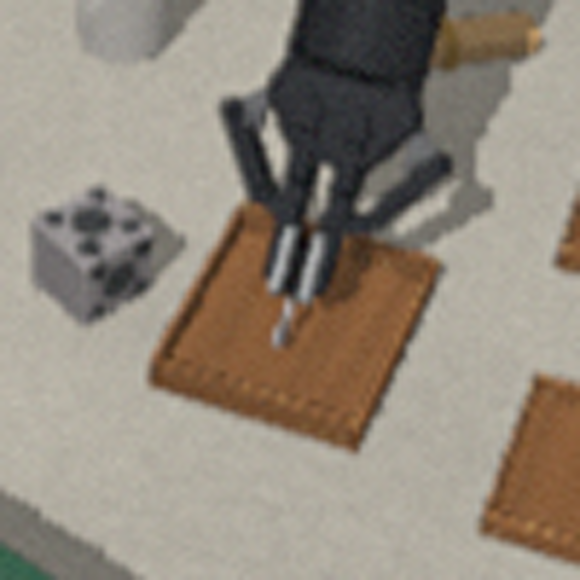

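The key is in the tilted gripper over the middle of the large tray, with its tip at about (282,332). Lower a little.

Call:
{"fn": "jog_arm", "kwargs": {"plan": [{"tx": -0.0048, "ty": 0, "tz": 0.0068, "wx": 0, "wy": 0, "wz": 0, "claw": 1}, {"tx": -0.0096, "ty": 0, "tz": 0.0137, "wx": 0, "wy": 0, "wz": 0, "claw": 1}, {"tx": -0.0096, "ty": 0, "tz": 0.0137, "wx": 0, "wy": 0, "wz": 0, "claw": 1}, {"tx": -0.0096, "ty": 0, "tz": 0.0137, "wx": 0, "wy": 0, "wz": 0, "claw": 1}]}}

```text
clock: 21.15
eef_pos: [502.4, -175.0, 33.8]
tool_rot: [-3.141, -0.611, 1.769]
force: [0.6, -0.1, -0.1]
width: 8.0
gripper_force: 59.4
```

Call:
{"fn": "jog_arm", "kwargs": {"plan": [{"tx": 0, "ty": 0, "tz": 0, "wx": 0, "wy": 0, "wz": 0, "claw": 0.6}, {"tx": 0, "ty": 0, "tz": 0, "wx": 0, "wy": 0, "wz": 0, "claw": 0.6}, {"tx": 0, "ty": 0, "tz": 0, "wx": 0, "wy": 0, "wz": 0, "claw": 0.6}, {"tx": 0, "ty": 0, "tz": 0, "wx": 0, "wy": 0, "wz": 0, "claw": 0.6}, {"tx": 0, "ty": 0, "tz": 0, "wx": 0, "wy": 0, "wz": 0, "claw": 0.6}, {"tx": 0, "ty": 0, "tz": 0, "wx": 0, "wy": 0, "wz": 0, "claw": 0.6}, {"tx": 0, "ty": 0, "tz": 0, "wx": 0, "wy": 0, "wz": 0, "claw": 0.6}]}}

```text
clock: 21.85
eef_pos: [502.5, -175.0, 33.9]
tool_rot: [-3.142, -0.611, 1.769]
force: [-0.1, 0.1, 0.6]
width: 33.8
gripper_force: 0.0
```

Call:
{"fn": "jog_arm", "kwargs": {"plan": [{"tx": 0.03, "ty": 0, "tz": -0.04, "wx": 0, "wy": 0, "wz": 0, "claw": 0.6}, {"tx": 0.09, "ty": 0, "tz": -0.13, "wx": 0, "wy": 0, "wz": 0, "claw": 0.6}, {"tx": 0.2, "ty": 0, "tz": -0.28, "wx": 0, "wy": 0, "wz": 0, "claw": 0.6}, {"tx": 0.2, "ty": 0, "tz": -0.7, "wx": 0, "wy": 0, "wz": 0, "claw": 0.6}, {"tx": 0.2, "ty": 0, "tz": -0.7, "wx": 0, "wy": 0, "wz": 0, "claw": 0.6}, {"tx": 0.2, "ty": 0, "tz": -0.7, "wx": 0, "wy": 0, "wz": 0, "claw": 0.6}, {"tx": 0.2, "ty": 0, "tz": -0.7, "wx": 0, "wy": 0, "wz": 0, "claw": 0.6}, {"tx": 0.2, "ty": 0, "tz": -0.7, "wx": 0, "wy": 0, "wz": 0, "claw": 0.6}, {"tx": 0.2, "ty": 0, "tz": -0.7, "wx": 0, "wy": 0, "wz": 0, "claw": 0.6}]}}

```text
clock: 22.75
eef_pos: [515.7, -243.7, 239.7]
tool_rot: [-3.14, -0.613, 1.77]
force: [0.1, 0.0, 0.2]
width: 34.8
gripper_force: 0.0
```

```bash
python3 st.py;  python3 - <<'E'
from h import *
p=ctrl.get_image('side'); a=[]
for x,y,r in ((371,195,40),(290,262,28)): a.append(cv2.resize(p['img'][y-r:y+r,x-r:x+r,::-1],(400,400),interpolation=cv2.INTER_CUBIC))
cv2.imwrite('pics/c6.png',np.hstack(a))
for r in ctrl.trace(p,'key')[:3]:
    w,_,_=pts(p,r['pixels']); print(r['score'],r['extent'],np.median(w,axis=0) if len(w) else 0)
E
```

```text
22.75 [ 515.69 -243.71  239.73] [-3.1397 -0.6127  1.77  ] F [0.08 0.02 0.19] T [-0.594 -0.09   0.062] 34.75189668805207 0.0 q7 0.5470470083679769
0.58 [369.9, 190.4, 9.1, 11.5] [ 512.45381391 -204.09654188   24.87964751]
0.31 [191.4, 322.7, 45.1, 85.0] [600.15786878 454.62325055  23.02805726]
```

View pics/c6.png

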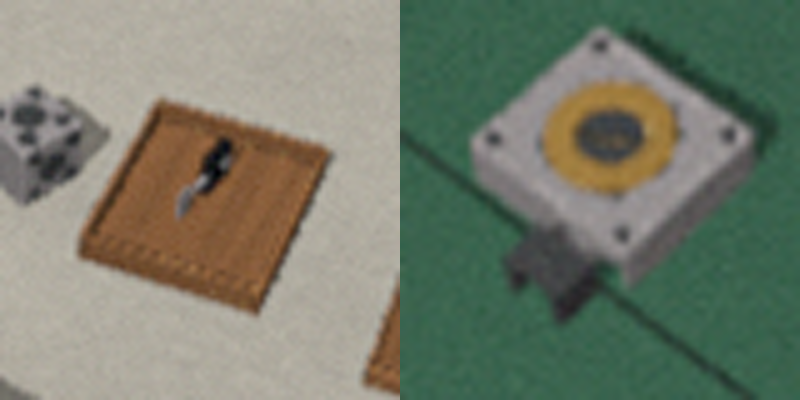

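The key lies inside the large tray at about (207,180) in the left crop. The lock is empty with the box undisturbed, and the gripper is clear. Handing in.

```bash
python3 -c "
from cell import ctrl; print(ctrl.finish_job())"
```

```text
the job is handed in; nothing more can be done
None
```

I turned the key clockwise to the hard stop, then back under a light pull until it lifted free, drew it out and laid it in the largest tray. That the bolt is home rests on the rise in turning torque at the stop, since the bolt itself couldn't be made out in the pictures; the job is handed in, at about 23 s of the 72 s allowed.

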